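# Load the jar sled into the viewing chamber through its sprung flap

## Robot

A 6-joint arm with a two-finger parallel gripper is mounted at the origin on the work surface. World frame = base frame: x ahead of the robot, y to its left, z up, the work surface at z = 0. Lengths are in m, angles in rad, forces in N, time in s.
With the tool pointing down it reaches from about 0.3 to 0.95 m from the base axis. Payload 3.1 kg.
Tool frame: the origin (TCP) lies between the finger pads; the fingertips stand robot.tcp_to_tips ahead of it and the grasp point (between the pads) lies 8 mm behind it (robot.tcp_to_tips is the distance from the TCP to the fingertips, in m); x points along the fingers, z is the direction in which the jaws open and shut, and the axes are right-handed (so a half turn about x gives the same grasp; the last joint's range is limited). The gripper opens to 85 mm and grips with 20 to 120 N. Pads are 22 mm wide; open, the fingers measure 114 mm over their backs; the gripper's body (76 mm by 85 mm) begins 54 mm behind the grasp point. The pads swing forward as they close: fully open they stand 13 mm farther back than shut.
Start: joints at [-1.329, 0.308, 1.634, -0, 1.2, -0.07], TCP at [0.192, -0.595, 0.242] pointing down, gripper open.
Joint ranges: [-3.06, 3.06], [-0.79, 1.96], [0.05, 2.63], [-1.19, 4.34], [0.05, 2.64], [-2.94, 2.94]. Speed limits (rad/s): [2.79, 2.79, 3.14, 3.14, 3.14, 3.14].

## Interface

Orientations are given as [roll, pitch, yaw] about the fixed x, y, z axes, in that order (R = Rz(yaw) Ry(pitch) Rx(roll)).
In Python, from bench import robot, hand, ik, eyes, job gives the robot as it stands. Calls block until the motion is done:
- robot.movep(position, orientation): joint-space move of the TCP to a pose.
- robot.move_l(position, orientation=None, vel=0.15): straight line of the TCP; orientation=None keeps the orientation; vel is the mean speed in m/s.
- robot.goto_joints(angles): joint-space move.
- hand.set_gripper(opening, grip_force=None): finger opening in m; grip_force is the grip in N (None keeps the last); returns when the fingers have stopped.
- robot.dwell(seconds).
- ik(position, orientation): joint angles nearest the present ones, or None.
- robot.get_obs(): the state.
- eyes.read_camera(name): name is "side" or "top" or "wrist"; returns a dict with "frame" (384x512x3 uint8, blue, green, red), "depth" (384x512 float32, m along the optical axis (not along the pixel's ray), 0 where there is no reading), "mtx" (3x3 intrinsics, pixels), "k1" (the pictures are not rectified: a ray, as slopes to the right and down, at radius r is drawn at 1 + k1 r^2 times it, then the intrinsics apply), "cam_to_world" (4x4, takes a point from camera to world coordinates). Camera axes: x right, y down, z forward; pixel columns grow to the right and rows downward; lengths in m; the calibration is good to about 2 mm. A picture is of the moment at which its call begins.
A pose or a line that the arm cannot do raises robot.IKError and nothing moves.
- job.sign_off(): hands the job in, once; it reports no verdict.
The state is a dict: "time": time; "q": joint angles; "qd": joint speeds; "joint_torque": joint torques, N m; "position": TCP position; "orientation": TCP orientation; "force": force on the tool from outside, world axes, zero at the start; "ft_torque": the same for the moment, N m; "grip_width": finger opening in m.
Only numpy, scipy, OpenCV 4.12 (cv2) and the standard library are available. Lean on these libraries where they do the work, as an engineer would, in place of code of your own. Each camera call takes 0.05 s, during which the arm holds its last target.

## Task

Get the jar into the viewing chamber at the right depth: slide the depth stop along its rail until its front face is level with the pointer, then press its cam lever fully down to clamp it there. Then slide the jar sled along its runway, without lifting it, so that the jar itself pushes open the chamber's sprung flap (do not touch the flap with the gripper), until the sled's push plate rests against the stop's nose and the flap has closed behind the jar; the stop must stay level with the pointer, and nothing else on the table may be disturbed.

Things in the scene. Friction and masses are not known exactly. Their poses are not given: they have to be found in the camera images.
- station: Fixed plywood base 445 x 180 x 8 mm with a runway into a small viewing chamber. Origin on the table under the middle of the doorway. x = push direction along the runway into the chamber (about world +y), z up, -y = side away from the robot. Base spans x -275 to 170, y -130 to 50 mm. Runway floor 8 mm above the table, guides at y +-40 mm (76 mm apart inside, tops at 18 mm).
- flap: Grey door flap, 82 wide, 64 high, 3 mm thick. Origin on its hinge along the top edge, 88 mm above the table, station x 3 mm; lower edge 24 mm above the table when shut. Swings inwards and up to 1.6 rad when pushed from the runway; a light spring (about 1 N) shuts it. Its z tilts by the opening angle. It can shut once the jar's rear is about 62 mm inside; the sled's flat plate passes under it.
- sled: Loose white sled, 0.25 to 0.5 kg: plate 200 x 68 x 10 mm in the runway, x along the push direction. Origin: underside, below the front (jar-side) face of the upright push plate at its tail. That plate is 6 mm thick (push on its rear, x -6), 45 mm high from the underside, y -30 to 30 mm, plus an ear out to y -58 that meets the stop. Sled's front end at x 194 mm. Slides with 1 to 5 N, flap included.
- sled_plate (a point): Point on the front face of the sled's push plate, 30 mm above the sled's underside (38 mm above the table), on the sled's middle line.
- jar_top (a point): Centre of the lid top of the glass jar fixed at the sled's front end, 73 mm above the table. Jar 50 mm across, centred 165 mm ahead of the push plate's front face. It starts just outside the flap.
- stop (a joint): Travel of the depth stop on its rail (along station x at y -85 mm), 0 to 0.14 m, growing towards the chamber; its front face is at station x = -0.15 m + this. It drags with about 10 N, lever up or down: once set, push the sled against it with no more than about 6 N beyond the sled's own drag.
- stop_front (a point): Middle of the top front edge of the depth stop, 48 mm above the table. The stop is a dark steel block, 40 mm long (station x, behind this point), 36 mm wide (y +-18 mm), 10 to 48 mm above the table. It can be gripped from above across its length or pushed on its rear face.
- stop_catch (a point): Centre of the rear face of the stop's nose, which sticks out towards the runway at the block's front end (12 mm long, 22 mm wide, station y -68 to -46, 22 to 46 mm above the table). This face is 12 mm behind the stop's front face; the sled's ear comes to rest on it, sled_plate then level with it along x.
- lever (a joint): Angle of the stop's cam lever: 0 raised (unclamped), 0.72 pressed fully down (clamped). It turns about an axis parallel to the rail, stays where it is left and takes about 3 N at its tip.
- lever_tip (a point): Middle of the black pad (24 x 18 x 10 mm) near the end of the steel cam lever, 58 mm from its pivot. Pivot on the stop: 52 mm above the table, 20 mm behind the front face, at station y -95 mm. The lever reaches away from the runway (station -y), raised 0.70 rad above level at joint 0, level when clamped.
- pointer: Small fixed steel pointer beside the rail at station y -115 mm: upright blade 3 mm thick, 14 mm wide, 8 to 26 mm above the table, with a thin foot towards the chamber. Origin at the blade's foot, middle of its thickness; axes as the station's. The stop's front face must be level with it along station x.
- jar0: Open glass jar, 60 mm across and 72 mm tall, beside the runway on the robot's side; leave alone. Origin: centre of its underside.
- jar1: Another such jar; leave alone.
- jar2: Another such jar; leave alone.
- jarlid: Steel jar lid, 72 mm across, 12 mm thick, on the table; leave alone. Origin: centre of its underside.
- paintpot: White paint pot, 56 mm across, 85 mm tall, beyond the chamber; leave alone. Origin: centre of its underside.
- eraser: Cork-faced board wiper, 50 x 110 x 25 mm, on the far side; leave alone. Origin: centre of its underside.
- notebook: Brown notebook, 150 x 210 x 12 mm; leave alone. Origin: centre of its underside.
- doorway (a point): Middle of the doorway's threshold on the runway floor, station x 0, 8 mm above the table. The chamber beyond it spans station x 0 to 170, y -51 to 51 mm, top 100 mm above the table: plywood, with a clear window on the side away from the robot and a clear roof. The flap hangs in this doorway.
There are look-alikes about, which are no part of the job. Leave any green look-alike of the sled alone.

How it is judged:
On the way, in this order (a step that is already met when the one before it is completed fails the run):
1. the stop's front face is level with the pointer (within 4 mm) (x of stop_front in the frame of pointer between -0.004 and 0.004 m), for 0.2 s.
2. the lever is pressed down with the stop still level with the pointer (value of joint lever above 0.6 rad and x of stop_front in the frame of pointer between -0.005 and 0.005 m), for 0.2 s.
3. the jar on the sled passes through the doorway and holds the flap open (angle between flap's own z axis and vertical above 0.5 rad and x of jar_top in the frame of station above 0 m), for 0.05 s.
At the end, for the whole second after the job is handed in: The stop's front face is level with the pointer within 5 mm, its lever is down (above 0.6 rad), the sled lies flat and still in the runway with its push plate within 3 mm of resting against the stop's nose, and the flap is closed (within 0.08 rad) behind the jar (all of step 2 and x of sled_plate in the frame of stop_catch between -0.003 and 0.003 m and angle between flap's own z axis and vertical below 0.08 rad and angle between sled's own z axis and vertical below 0.05 rad and linear speed of sled below 0.01 m/s); the robot touches nothing.
It fails at once if the gripper or arm touches the flap (contact force between any of the fingers, the arm and flap above 0.5 N).
It fails at once if the sled is lifted out of its runway (more than 12 mm) or tipped (height (world z) of sled above 0.02 m or angle between sled's own z axis and vertical above 0.3 rad).
It fails at once if a bystander is moved more than 20 mm (distance of any of jar0, jar1, jar2, jarlid, paintpot, eraser, notebook from where it was at the start of the episode above 0.02 m).
It also fails if it takes over 59 s, if anything falls off the work surface, if the arm or the gripper's body presses on something with over 40 N, if the wrist force passes 120 N, or if a joint passes its speed limit or range.

## Working session

There is one attempt and no reset: what is moved stays moved. The work goes in short steps, each a Python script; the robot and the scene stay as the last script left them, time stands still between calls to the robot, and variables do not carry over. Pictures are saved under pics/ and viewed, and the job is handed in when it is done.

```bash
ls; mkdir -p pics
python3 - <<'E'
from bench import robot, hand, ik, eyes, job
import cv2, numpy as np
o=robot.get_obs(); print(o, robot.tcp_to_tips)
for n in ["side","top","wrist"]:
    c=eyes.read_camera(n); cv2.imwrite(f"pics/{n}0.png",c["frame"]); np.savez(f"pics/{n}0.npz",**c)
    print(n,c["mtx"].tolist(),c["k1"],c["cam_to_world"].round(3).tolist())
E
```

```text
pics
{'time': 0.0, 'q': array([-1.32868740e+00,  3.09018612e-01,  1.63522533e+00,  5.03033686e-06,
        1.19967623e+00, -6.96957785e-02]), 'qd': array([-0.00053912, -0.00061709,  0.00153986, -0.00048017,  0.00130889,
       -0.0007192 ]), 'joint_torque': array([-3.30735793e-04, -4.15250909e+01, -2.76666015e+01, -1.06679138e-04,
        1.03274643e-02, -4.31693124e-06]), 'position': array([ 0.19151874, -0.59408228,  0.24102009]), 'orientation': array([3.0698846 , 1.5684688 , 1.81089114]), 'force': array([ 0.29817311, -0.31746613,  0.28796689]), 'ft_torque': array([-0.02929719, -0.04337673,  0.01976134]), 'grip_width': 0.08530690640041678} 0.011
side [[439.784516325364, 0.0, 257.01960905868896], [0.0, 439.784516325364, 196.17968803677581], [0.0, 0.0, 1.0]] -0.1733912664711113 [[-0.952, -0.22, 0.212, 0.304], [-0.305, 0.648, -0.698, 0.701], [0.016, -0.729, -0.684, 0.854], [0.0, 0.0, 0.0, 1.0]]
top [[382.54307006024277, 0.0, 255.57828062646087], [0.0, 382.54307006024277, 190.65021220759874], [0.0, 0.0, 1.0]] -0.08687482350937702 [[0.017, -0.98, 0.198, 0.332], [-1.0, -0.018, -0.004, -0.057], [0.007, -0.198, -0.98, 1.075], [0.0, 0.0, 0.0, 1.0]]
wrist [[270.7383312243273, 0.0, 256.42123046118303], [0.0, 270.7383312243273, 191.06295973874194], [0.0, 0.0, 1.0]] -0.011291703668279453 [[0.307, -0.919, -0.246, 0.255], [-0.952, -0.297, -0.076, -0.574], [-0.003, 0.258, -0.966, 0.373], [0.0, 0.0, 0.0, 1.0]]
```

View pics/side0.png

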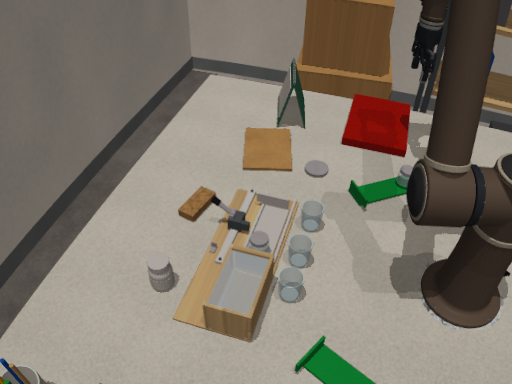

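View pics/top0.png

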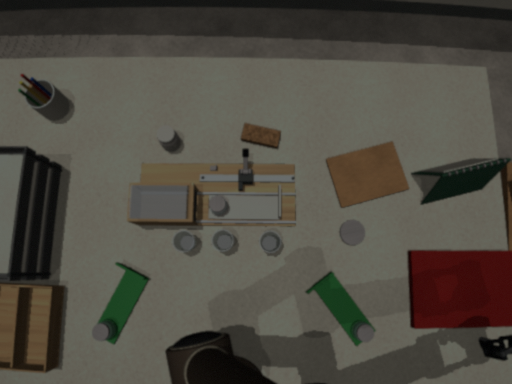

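View pics/wrist0.png

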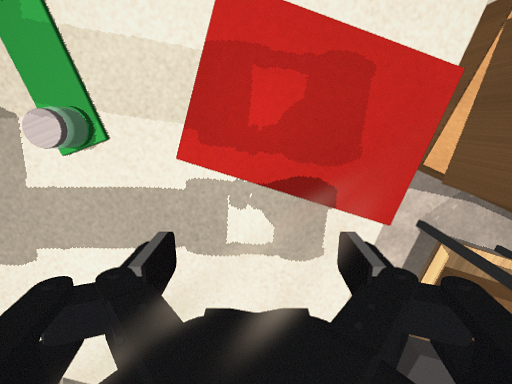

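The top view shows the station at cols 140–296, rows 163–226, with the push direction to the left, the stop at about (246,178) and the pointer at about (213,167). Next I'll write helpers and zoom in.

```bash
cat > h.py <<'E'
import numpy as np, cv2
def ray(c,uv):
    K=c["mtx"];k=float(c["k1"])
    p=cv2.undistortPoints(np.array([[uv]],float),K,np.array([k,0,0,0,0.]),None,None)[0,0]
    T=c["cam_to_world"]; return T[:3,3],T[:3,:3]@np.array([p[0],p[1],1.])
def onz(c,uv,z):
    o,d=ray(c,uv); return o+d*(z-o[2])/d[2]
def proj(c,P):
    T=np.linalg.inv(c["cam_to_world"]); q=T[:3,:3]@np.array(P)+T[:3,3]
    s=q[:2]/q[2]; s=s*(1+float(c["k1"])*(s@s)); K=c["mtx"]
    return np.array([K[0,0]*s[0]+K[0,2],K[1,1]*s[1]+K[1,2]])
def tri(obs):
    A=np.zeros((3,3));b=np.zeros(3)
    for c,uv in obs:
        o,d=ray(c,uv);d/=np.linalg.norm(d);M=np.eye(3)-np.outer(d,d);A+=M;b+=M@o
    return np.linalg.solve(A,b)
def crop(c,x0,y0,x1,y1,s,name):
    f=cv2.resize(c["frame"][y0:y1,x0:x1],None,fx=s,fy=s,interpolation=cv2.INTER_CUBIC); cv2.imwrite(name,f)
E
python3 - <<'E'
from h import *
t=dict(np.load("pics/top0.npz"));s=dict(np.load("pics/side0.npz"))
t["frame"]=np.clip(t["frame"].astype(float)*1.6,0,255).astype(np.uint8)
crop(t,130,140,305,260,4.5,"pics/t1.png"); crop(s,170,170,330,340,3.5,"pics/s1.png")
for uv in [(142,163),(296,164),(296,226),(142,226)]: print(onz(t,uv,.008).round(3))
E
```

```text
[0.624 0.271 0.008]
[ 0.629 -0.176  0.008]
[ 0.449 -0.176  0.008]
[0.441 0.257 0.008]
```

View pics/t1.png

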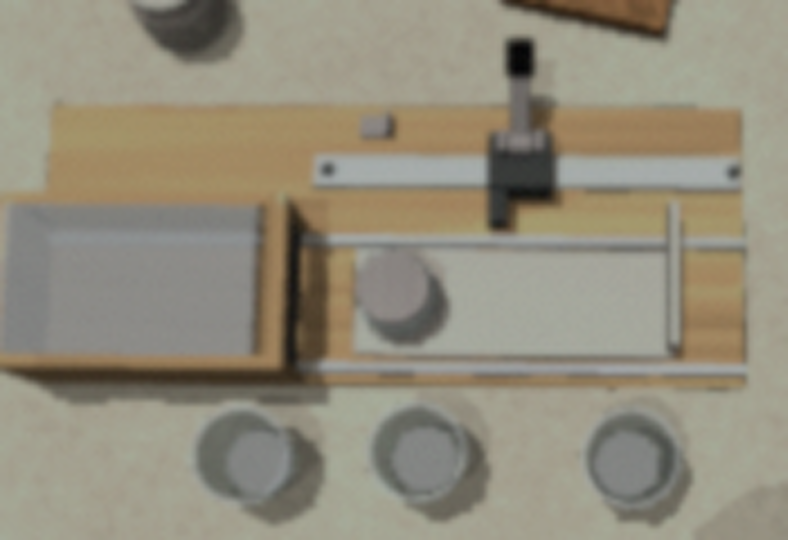

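View pics/s1.png

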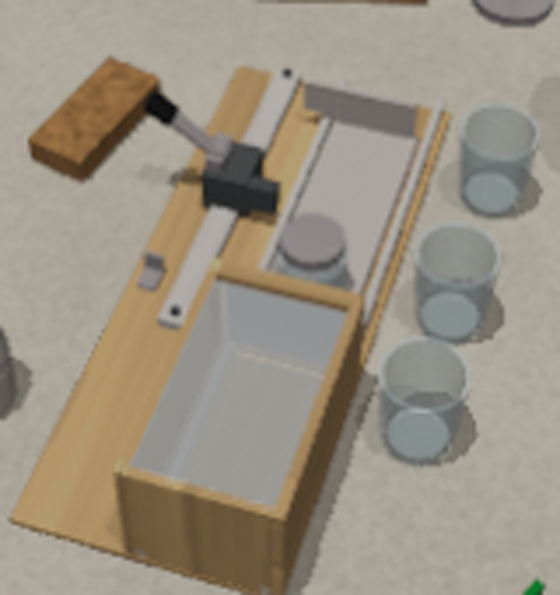

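```bash
cat >> h.py <<'E'
from scipy.spatial.transform import Rotation as Rn
def down(yaw):  # jaw axis (tool z) along world heading yaw, tool x down
    z=np.array([np.cos(yaw),np.sin(yaw),0]);x=np.array([0,0,-1.]);y=np.cross(z,x)
    return Rn.from_matrix(np.c_[x,y,z]).as_euler("xyz")
E
python3 - <<'E'
from bench import robot, hand, ik, eyes, job
from h import *
o=robot.get_obs();R=Rn.from_euler("xyz",o["orientation"]).as_matrix();print(R.round(2))
for yaw in (np.pi/2,-np.pi/2): print(yaw, ik([.53,.02,.28],down(yaw)))
E
```

```text
[[-0.    0.95  0.31]
 [ 0.    0.31 -0.95]
 [-1.    0.   -0.  ]]
1.5707963267948966 [-4.43913757e-02  9.05093088e-02  1.81604049e+00 -4.44089210e-16
  1.23504286e+00 -1.61518770e+00]
-1.5707963267948966 [-4.43913757e-02  9.05093088e-02  1.81604049e+00 -4.44089210e-16
  1.23504286e+00  1.52640495e+00]<sys>:0: UserWarning: Gimbal lock detected. Setting third angle to zero since it is not possible to uniquely determine all angles.
```

```bash
python3 -W ignore - <<'E'
from bench import robot, hand, ik, eyes, job
from h import *
robot.movep([.56,.03,.28],down(-np.pi/2))
print(robot.get_obs()["time"])
for n in ["side","top","wrist"]:
    c=eyes.read_camera(n); cv2.imwrite(f"pics/{n}1.png",c["frame"]); np.savez(f"pics/{n}1.npz",**c)
    if n=="wrist": crop(c,0,0,512,384,1.56,"pics/w1.png")
E
```

```text
2.725
```

View pics/w1.png

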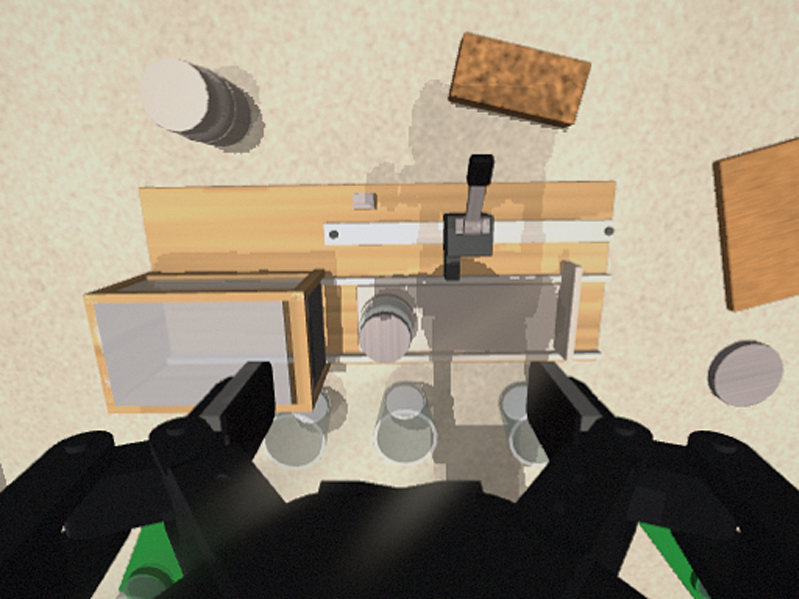

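The wrist view shows the stop at orig px (300,150), the pointer at (233,128), and the base's far corners at (90,120) and (395,116). Zooming for edges.

Run:
```python
from h import *
c=dict(np.load("pics/wrist1.npz"))
crop(c,210,95,330,185,6.6,"pics/w1c.png")
```

```text
(no output)
```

View pics/w1c.png

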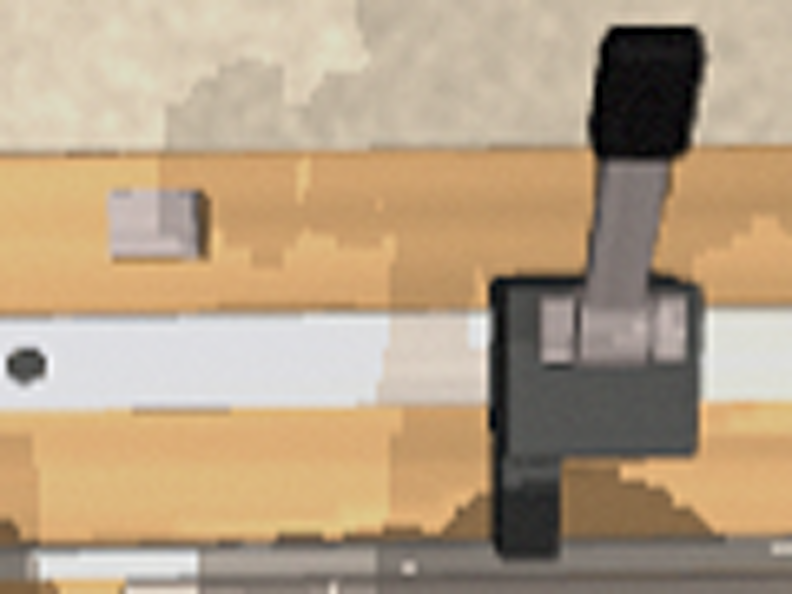

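Run:
```python
from h import *
c=dict(np.load("pics/wrist1.npz"))
T=c["cam_to_world"];print(T.round(3).tolist())
w=lambda u,v,z:onz(c,(u/1.5625,v/1.5625),z)
z6=lambda u,v,z:onz(c,((u+.5)/6.6+209.5,(v+.5)/6.6+94.5),z)
a,b=w(140,187,.008),w(615,181,.008);print("far edge",a,b,np.linalg.norm(a-b))
e=(a-b)/np.linalg.norm(a-b); print("ang-90deg",np.degrees(np.arctan2(e[1],e[0]))-90)
# robust: far edge & stuff via top
d=w(604,357,.008);print("near corner",d,(d-b))
for n,p in dict(ptr_rear_bot=(207,225,.008),ptr_rear_top=(193,225,.026),stopF_top=(507,370,.048),stopF_bot=(491,370,.01),stopR_top=(698,370,.048),levertip=(650,90,.089),nose_tip=(530,556,.034)).items():
    P=z6(*p);print(n,P.round(4),"along",round(float(P@e),4))
for n,p in dict(plate_top_far=(567,262,.053),plate_top_near=(570,357,.053),lid=(386,338,.073)).items():
    P=w(*p);print(n,P.round(4),"along",round(float(P@e),4))
```

```text
[[-0.001, -0.966, -0.258, 0.626], [-1.0, 0.001, 0.001, 0.03], [-0.001, 0.258, -0.966, 0.411], [0.0, 0.0, 0.0, 1.0]]
far edge [0.62552163 0.27200023 0.008     ] [ 0.63020359 -0.16715981  0.008     ] 0.4391849947379131
ang-90deg 0.6108168310438913
near corner [ 0.45590808 -0.17834183  0.008     ] [-0.17429551 -0.01118203  0.        ]
ptr_rear_bot [0.6122 0.0529 0.008 ] along 0.0463
ptr_rear_top [0.6128 0.0548 0.026 ] along 0.0483
stopF_top [ 0.5849 -0.0097  0.048 ] along -0.0159
stopF_bot [ 0.5805 -0.0103  0.01  ] along -0.0164
stopR_top [ 0.5848 -0.0484  0.048 ] along -0.0546
levertip [ 0.6377 -0.0287  0.089 ] along -0.0355
nose_tip [ 0.5433 -0.0173  0.034 ] along -0.0231
plate_top_far [ 0.5626 -0.1124  0.053 ] along -0.1184
plate_top_near [ 0.475 -0.124  0.053] along -0.129
lid [0.501  0.0429 0.073 ] along 0.0375
```

```bash
cat >> h.py <<'E'
ANG=np.pi/2+np.radians(.6)
e=np.array([np.cos(ANG),np.sin(ANG),0]); n=np.array([e[1],-e[0],0]) # n = station -y (away from robot)
E
python3 -W ignore - <<'E'
from bench import robot, hand, ik, eyes, job
from h import *
O=down(ANG+np.pi)
C=np.array([.5849,-.0300,0])-n*.007
hand.set_gripper(.062,30)
robot.movep(list(C+[0,0,.12]),O)
robot.move_l(list(C+[0,0,.033]),O,vel=.1)
o=robot.get_obs();print(o["time"],o["force"],o["position"])
hand.set_gripper(.03,30)
o=robot.get_obs();print(o["time"],o["force"],o["position"],o["grip_width"])
c=eyes.read_camera("wrist"); cv2.imwrite("pics/w2.png",c["frame"]);np.savez("pics/wrist2.npz",**c)
E
```

```text
4.9833 [-1.06552384 -0.28020931  0.04940978] [ 0.57865907 -0.0301588   0.03366229]
5.3 [-0.90135759 -1.2274783   5.52439369] [ 0.57873776 -0.03036545  0.03407628] 0.039055788227973995
```

View pics/w2.png

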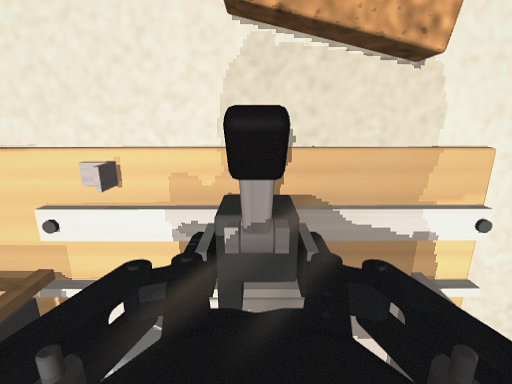

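The grip holds at 39 mm wide, with the pointer at px (80–117,160–191). Zooming in on it.

Run:
```python
from h import *
c=dict(np.load("pics/wrist2.npz"))
crop(c,65,145,135,205,10,"pics/w2c.png")
crop(c,195,180,325,280,6,"pics/w2d.png")
```

```text
(no output)
```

View pics/w2c.png

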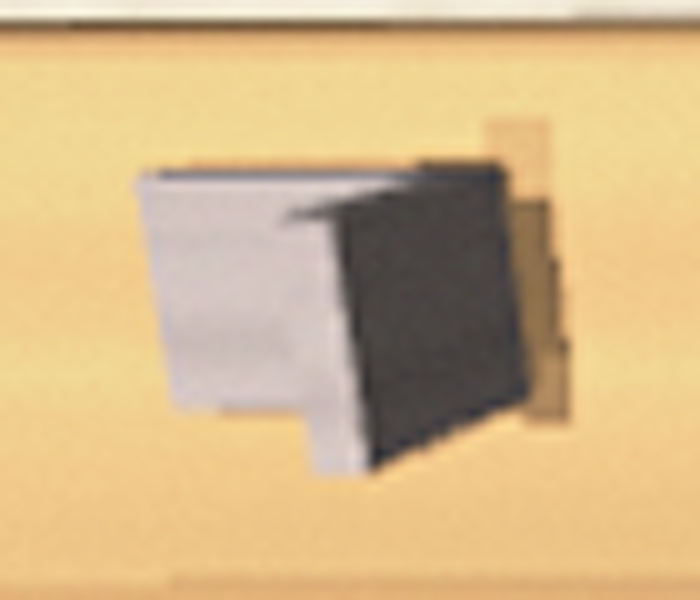

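View pics/w2d.png

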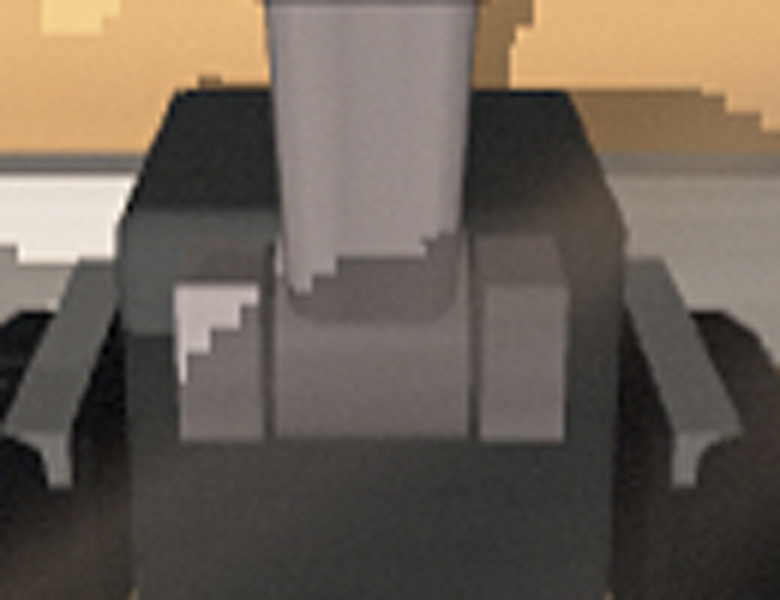

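Run:
```python
from h import *
c=dict(np.load("pics/wrist2.npz"))
A=lambda u,v,z:onz(c,((u+.5)/10+64.5,(v+.5)/10+144.5),z)
B=lambda u,v,z:onz(c,((u+.5)/6+194.5,(v+.5)/6+179.5),z)
for nme,P in dict(rt_far=A(332,208,.026),rt_near=A(372,470,.026),rb_far=A(503,163,.008),rb_near=A(528,400,.008),sF=B(119,220,.048),sR=B(625,228,.048),lF=B(125,330,.048)).items(): print(nme,P.round(4),round(float(P@e),4))
```

```text
rt_far [0.6205 0.0539 0.026 ] 0.0474
rt_near [0.6063 0.0537 0.026 ] 0.0474
rb_far [0.6202 0.0541 0.008 ] 0.0476
rb_near [0.6059 0.0543 0.008 ] 0.048
sF [ 0.6011 -0.0099  0.048 ] -0.0162
sR [ 0.6009 -0.0488  0.048 ] -0.0551
lF [ 0.592  -0.0101  0.048 ] -0.0163
```

```bash
python3 -W ignore - <<'E'
from bench import robot, hand, ik, eyes, job
from h import *
O=down(ANG+np.pi)
o=robot.get_obs();p=o["position"]; q=p+e*.0653
q[2]=.034
robot.move_l(list(q),O,vel=.06)
robot.dwell(.3)
o=robot.get_obs();print(o["time"],o["force"],(o["position"]-p)@e,o["grip_width"])
c=eyes.read_camera("wrist"); cv2.imwrite("pics/w3.png",c["frame"]);np.savez("pics/wrist3.npz",**c)
crop(c,150,130,300,240,5.2,"pics/w3c.png")
E
```

```text
6.8833 [-2.09295902 -8.13936506  2.49316066] 0.06297992562921409 0.03943714806546779
```

View pics/w3c.png

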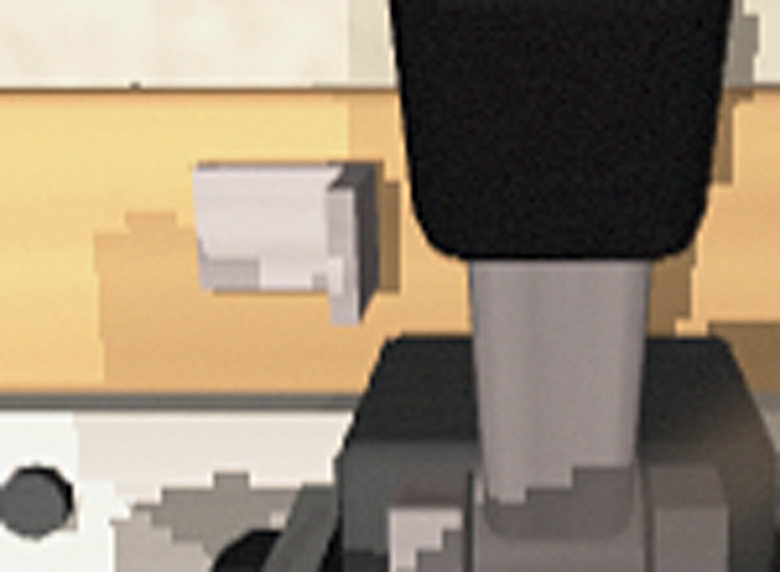

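```bash
cat > m.py <<'E'
from h import *
def meas(f,pts,x0,y0,s):
    c=dict(np.load(f))
    for k,(u,v,z) in pts.items():
        P=onz(c,((u+.5)/s+x0-.5,(v+.5)/s+y0-.5),z);print(k,P.round(4),round(float(P@e),4))
E
python3 - <<'E'
from m import *
meas("pics/wrist3.npz",dict(rt_f=(354,190,.026),rt_n=(360,322,.026),rb_f=(376,163,.008),rb_n=(380,285,.008),ft_n=(331,322,.026),sF=(340,455,.048),sFb=(388,336,.010)),150,130,5.2)
E
```

```text
rt_f [0.62   0.0541 0.026 ] 0.0476
rt_n [0.6063 0.0539 0.026 ] 0.0475
rb_f [0.62   0.0541 0.008 ] 0.0476
rb_n [0.6058 0.054  0.008 ] 0.0476
ft_n [0.6063 0.0568 0.026 ] 0.0505
sF [0.6    0.0529 0.048 ] 0.0466
sFb [0.6003 0.0529 0.01  ] 0.0466
```

```bash
python3 -W ignore - <<'E'
from bench import robot, hand, ik, eyes, job
from h import *
O=down(ANG+np.pi)
p=robot.get_obs()["position"]; 
q=p+e*.0047; q[2]=.034
robot.move_l(list(q),O,vel=.03); robot.dwell(.2)
o=robot.get_obs();d=(o["position"]-p)@e;print(o["force"],d)
for k in range(4):
    if abs(d-.0024)<.0006: break
    q=q+e*(.0024-d); robot.move_l(list(q),O,vel=.03); robot.dwell(.2)
    o=robot.get_obs();d=(o["position"]-p)@e;print(o["force"],d)
# relax
r=o["position"].copy(); r[2]=.034
robot.move_l(list(r),O,vel=.03); robot.dwell(.2)
o=robot.get_obs();print(o["time"],o["force"],(o["position"]-p)@e)
hand.set_gripper(.06); 
o=robot.get_obs();print(o["time"],o["force"],(o["position"]-p)@e)
r=o["position"].copy(); r[2]=.17
robot.move_l(list(r),O,vel=.15)
c=eyes.read_camera("wrist");np.savez("pics/wrist4.npz",**c); cv2.imwrite("pics/w4.png",c["frame"])
crop(c,170,80,320,190,5.2,"pics/w4c.png")
E
```

```text
[-0.97669053 -8.53612546  1.70146917] 0.0022326418131300013
7.8333 [-0.85552857 -1.91636355  3.08202716] 0.0021415541856671717
8.1667 [ 0.30822098 -0.27031932 -0.41957698] 0.002445907378040107
```

View pics/w4c.png

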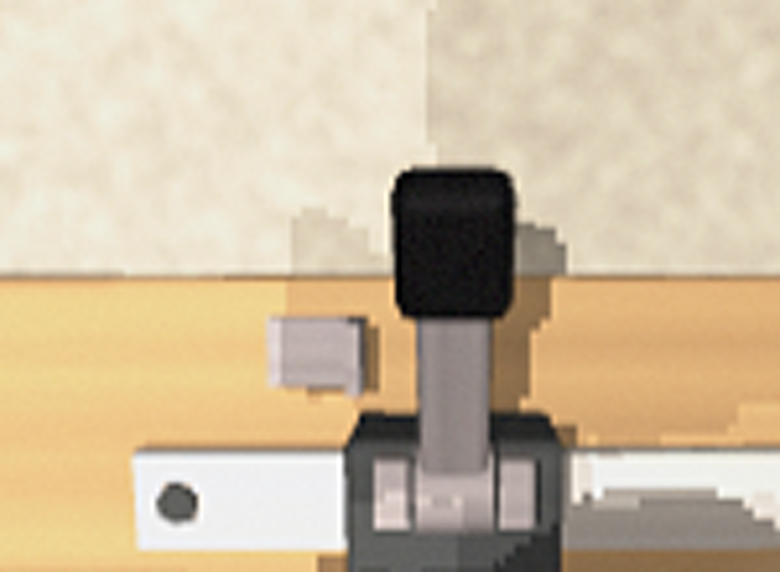

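View pics/w4.png

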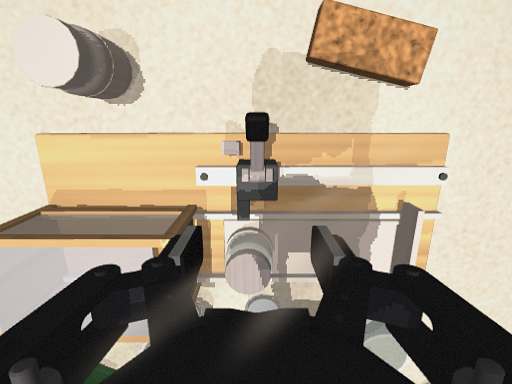

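The stop now sits beside the pointer (front edge at crop x≈346, blade at 350–368), and the lever pad is at crop (455,245). Measuring.

Run:
```python
from m import *
meas("pics/wrist4.npz",dict(rt=(362,390,.026),rb=(368,320,.008),ft=(348,390,.026),sF=(346,455,.048),sFb=(361,412,.01),sR=(561,455,.048),pad=(455,245,.093),padfar=(455,170,.09),padL=(393,245,.093),padR=(515,245,.093),rail_end=(133,450,.010)),170,80,5.2)
```

```text
rt [0.6073 0.0539 0.026 ] 0.0475
rb [0.6193 0.0537 0.008 ] 0.0472
ft [0.6073 0.0566 0.026 ] 0.0502
sF [0.5984 0.0555 0.048 ] 0.0492
sFb [0.6006 0.0551 0.01  ] 0.0488
sR [0.5988 0.0165 0.048 ] 0.0102
pad [0.637  0.0362 0.093 ] 0.0295
padfar [0.6474 0.0363 0.09  ] 0.0295
padL [0.6369 0.0451 0.093 ] 0.0384
padR [0.6371 0.0276 0.093 ] 0.0209
rail_end [0.5922 0.1027 0.01  ] 0.0965
```

```bash
python3 -W ignore - <<'E'
from bench import robot, hand, ik, eyes, job
from h import *
O=down(ANG+np.pi); tt=robot.tcp_to_tips
hand.set_gripper(0.0,30)
along=.0293
def P(x,z): # x world offset from pivot along n
    return list(np.array([.593+x, along+.6*.0105,0])+[0,0,z+tt])
robot.move_l(P(.043,.125),O,vel=.2)
o=robot.get_obs();f0=o["force"];print(o["time"],f0,o["grip_width"])
robot.move_l(P(.050,.080),O,vel=.08); o=robot.get_obs();print(o["force"]-f0,o["position"])
robot.move_l(P(.056,.060),O,vel=.06); o=robot.get_obs();print(o["force"]-f0,o["position"])
for z in (.057,.0555,.054,.0525):
    robot.move_l(P(.056,z),O,vel=.04); robot.dwell(.1); o=robot.get_obs();print(z,o["force"]-f0,o["position"][2]-tt)
    if (o["force"]-f0)[2]>10: break
robot.move_l(P(.056,.16),O,vel=.2)
o=robot.get_obs();print(o["time"])
robot.move_l(P(-.02,.17),O,vel=.2)
c=eyes.read_camera("wrist");np.savez("pics/wrist5.npz",**c); cv2.imwrite("pics/w5.png",c["frame"])
crop(c,170,80,320,190,5.2,"pics/w5c.png")
c=eyes.read_camera("side");np.savez("pics/side5.npz",**c);crop(c,170,170,330,340,3.5,"pics/s5.png")
E
```

```text
10.3583 [0.08407085 0.03170673 0.50755272] -2.283932089564596e-05
[-0.38590985 -0.3140102   0.28585935] [0.64125652 0.03563017 0.08967131]
[ 0.03068386 -0.25628669 -0.68369434] [0.64903058 0.03559999 0.0703427 ]
0.057 [-0.12869751  0.35809066 -1.90181657] 0.057047911095328876
0.0555 [-0.52321884 -0.06172673  2.59286161] 0.05589260578997757
0.054 [-4.25857551  0.95106804  8.02371243] 0.055510780749337574
0.0525 [-5.44470578  0.02762225 12.81306421] 0.05524512663553628
13.6667
```

View pics/w5c.png

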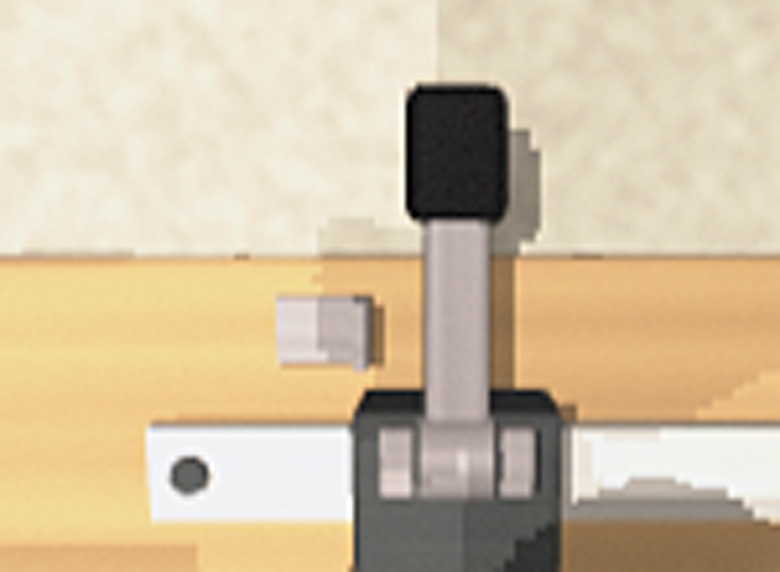

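View pics/s5.png

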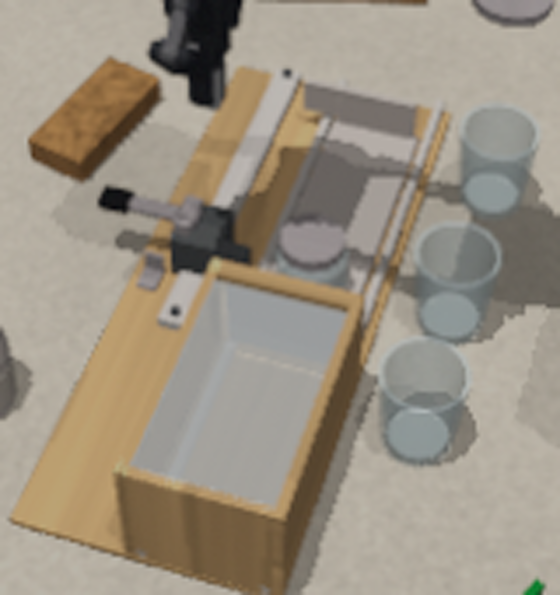

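```bash
python3 -W ignore - <<'E'
from m import *
meas("pics/wrist5.npz",dict(rt=(369,365,.026),rb=(373,300,.008),sF=(355,430,.048),sR=(561,430,.048)),170,80,5.2)
from bench import robot, hand, ik, eyes, job
O=down(ANG-np.pi/2); 
c0=np.array([.4995,-.03,0]); 
def P(a,z,y=.018): return list(c0+e*(a-c0@e)+n*y+[0,0,z])
q=ik(P(-.168,.16),O);print(q, robot.get_obs()["q"])
hand.set_gripper(.04,30)
robot.movep(P(-.168,.16),O)
robot.move_l(P(-.168,.037),O,vel=.12)
o=robot.get_obs();print(o["time"],o["force"],o["position"],o["grip_width"])
c=eyes.read_camera("wrist");np.savez("pics/wrist6.npz",**c); cv2.imwrite("pics/w6.png",c["frame"])
c=eyes.read_camera("top");np.savez("pics/top6.npz",**c);crop(c,130,130,310,260,4.4,"pics/t6.png")
E
```

```text
rt [0.6073 0.0537 0.026 ] 0.0473
rb [0.619  0.0538 0.008 ] 0.0473
sF [0.5976 0.0551 0.048 ] 0.0488
sR [0.598  0.0163 0.048 ] 0.01
[-0.38370997  0.24888011  1.89244843  0.          1.00026411 -0.39418194] [-1.38879046e-02  2.79442403e-01  1.80533733e+00  1.84100389e-05
  1.05604669e+00  1.54653266e+00]
17.6333 [-0.01750116 -0.27299206  1.23708877] [ 0.51969103 -0.16286926  0.03775146] 0.039912411181680124
```

View pics/w6.png

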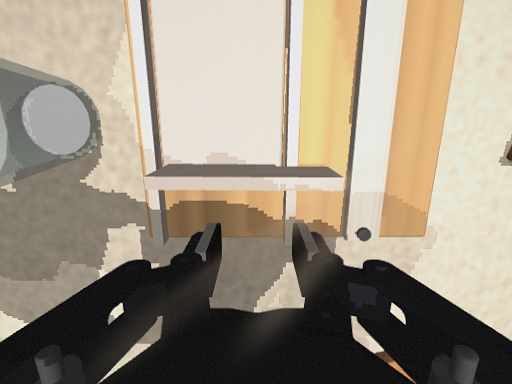

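View pics/t6.png

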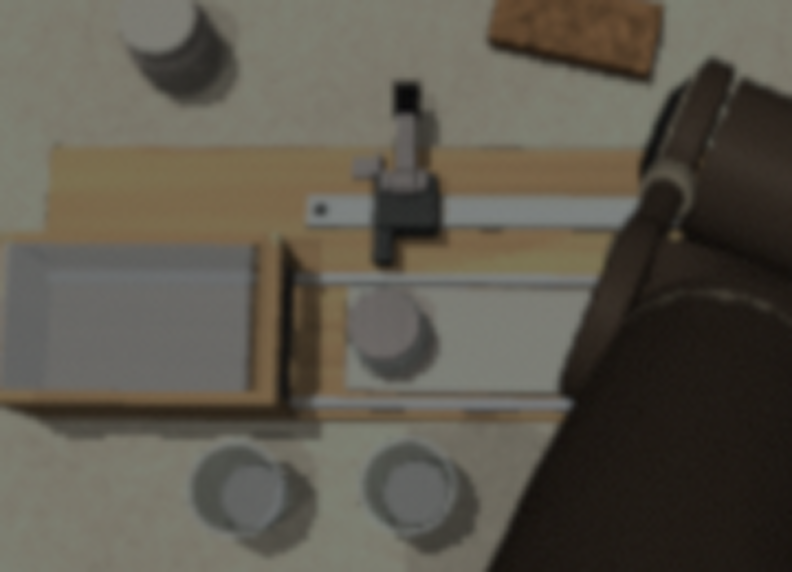

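The fingers are behind the push plate, whose top face runs from px rows 177 to 190. The stop is still level with the pointer (0.0488 vs 0.0488). Now pushing.

```bash
cat >> h.py <<'E'
c0=np.array([.4995,-.03,0])
def P(a,z,y=.018): return list(c0+e*(a-c0@e)+n*y+[0,0,z])
E
python3 -W ignore - <<'E'
from m import *
meas("pics/wrist6.npz",dict(fL=(150,177,.053),fR=(335,177,.053)),0,0,1)
from bench import robot, hand, ik, eyes, job
O=down(ANG-np.pi/2)
f0=robot.get_obs()["force"]
for a in [-.155,-.15,-.145,-.14,-.13,-.12,-.1,-.08,-.06,-.04,-.02,-.01]:
    robot.move_l(P(a,.037),O,vel=.06)
    o=robot.get_obs();F=o["force"]-f0;print(a,round(o["time"],2),"along",round(float(o["position"]@e),4),"Fe",round(float(F@e),2),"Fn",round(float(F@n),2),round(float(F[2]),2))
    if F@e<-11: break
c=eyes.read_camera("wrist");np.savez("pics/wrist7.npz",**c); cv2.imwrite("pics/w7.png",c["frame"])
c=eyes.read_camera("side");np.savez("pics/side7.npz",**c);crop(c,170,170,330,340,3.5,"pics/s7.png")
E
```

```text
fL [ 0.4734 -0.1219  0.053 ] -0.1268
fR [ 0.5545 -0.1211  0.053 ] -0.1269
-0.155 18.1 along -0.1544 Fe 0.55 Fn 0.04 -1.4
-0.15 18.35 along -0.1497 Fe -0.11 Fn 0.08 -0.52
-0.145 18.6 along -0.1448 Fe -1.02 Fn -0.32 -0.3
-0.14 18.85 along -0.1397 Fe 0.55 Fn -0.94 -0.78
-0.13 19.17 along -0.1293 Fe -0.81 Fn -0.31 -0.84
-0.12 19.48 along -0.1193 Fe -0.36 Fn 0.48 -1.15
-0.1 19.97 along -0.0992 Fe -0.84 Fn -0.67 -1.37
-0.08 20.45 along -0.0794 Fe -1.18 Fn 1.04 -0.88
-0.06 20.93 along -0.0593 Fe -0.77 Fn -0.37 -0.95
-0.04 21.42 along -0.0391 Fe -0.01 Fn 0.06 -0.45
-0.02 21.9 along -0.0192 Fe -0.78 Fn 0.6 -1.81
-0.01 22.22 along -0.0094 Fe -0.52 Fn 0.29 -0.81
```

View pics/w7.png

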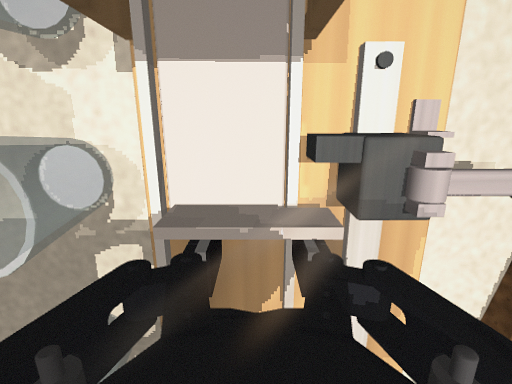

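View pics/s7.png

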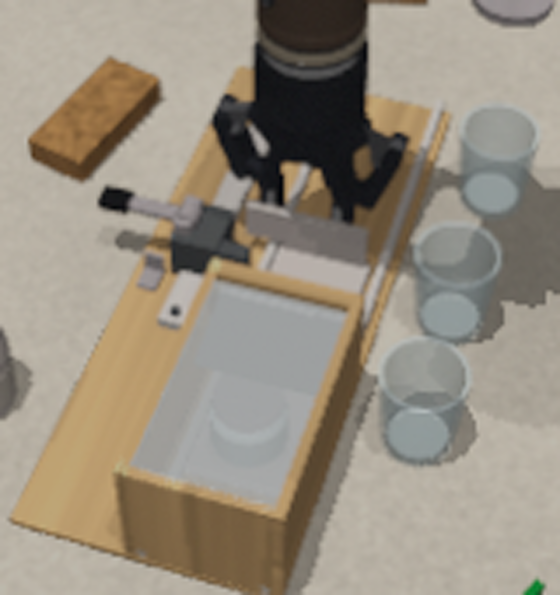

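The jar is through, with the plate front at row ~229 and the nose's rear face at row ~160. Closing the last ~28 mm slowly with a force watch.

```bash
python3 -W ignore - <<'E'
from m import *
meas("pics/wrist7.npz",dict(fL=(158,229,.053),fR=(340,229,.053)),0,0,1)
from bench import robot, hand, ik, eyes, job
O=down(ANG-np.pi/2)
f0=robot.get_obs()["force"]
def fe():
    v=[]
    for _ in range(4): robot.dwell(.03); v.append(robot.get_obs()["force"]@e)
    return np.mean(v)-f0@e
robot.move_l(P(.008,.037),O,vel=.05); b=fe();print("drag",b)
robot.move_l(P(.0135,.037),O,vel=.03);print(fe())
a=.0135; 
while a<.026:
    a+=.0007; robot.move_l(P(a,.037),O,vel=.02); F=fe();o=robot.get_obs()
    print(round(a,4),round(float(o["position"]@e),4),round(F,2))
    if F<-3.2: break
print(robot.get_obs()["time"])
c=eyes.read_camera("wrist");np.savez("pics/wrist8.npz",**c); cv2.imwrite("pics/w8.png",c["frame"])
E
```

```text
fL [0.4726 0.0128 0.053 ] 0.0079
fR [0.5561 0.0137 0.053 ] 0.0079
drag 0.24799883841179482
-0.21840206199628293
0.0142 0.0141 -0.95
0.0149 0.0148 -1.96
0.0156 0.0157 -1.32
0.0163 0.0164 -1.14
0.017 0.0171 -1.46
0.0177 0.0177 -1.19
0.0184 0.0184 -1.04
0.0191 0.0192 -1.37
0.0198 0.0197 -2.28
0.0205 0.0198 -5.14
27.2583
```

View pics/w8.png

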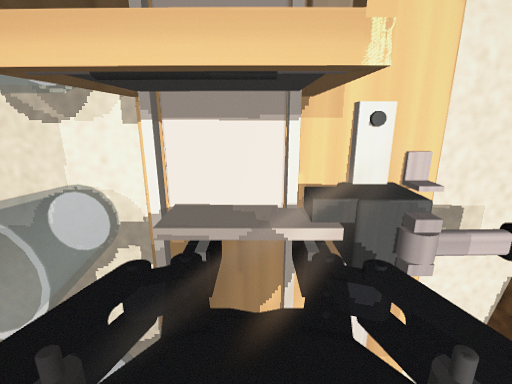

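The ear has met the nose: force jumped to about 5 N, and the plate and nose touch around (320,215). Backing off and verifying.

```bash
python3 -W ignore - <<'E'
from m import *
from bench import robot, hand, ik, eyes, job
O=down(ANG-np.pi/2)
robot.move_l(P(-.03,.037),O,vel=.06)
robot.move_l(P(-.06,.2),O,vel=.2)
robot.dwell(.3)
for nm in ("wrist","side","top"):
    c=eyes.read_camera(nm);np.savez(f"pics/{nm}9.npz",**c); cv2.imwrite(f"pics/{nm}9.png",c["frame"])
    if nm=="wrist": crop(c,150,0,400,190,3.2,"pics/w9c.png")
    if nm=="side": crop(c,170,170,330,340,3.5,"pics/s9.png")
    if nm=="top": crop(c,130,140,305,260,4.5,"pics/t9.png")
print(robot.get_obs()["time"])
E
```

```text
29.725
```

View pics/w9c.png

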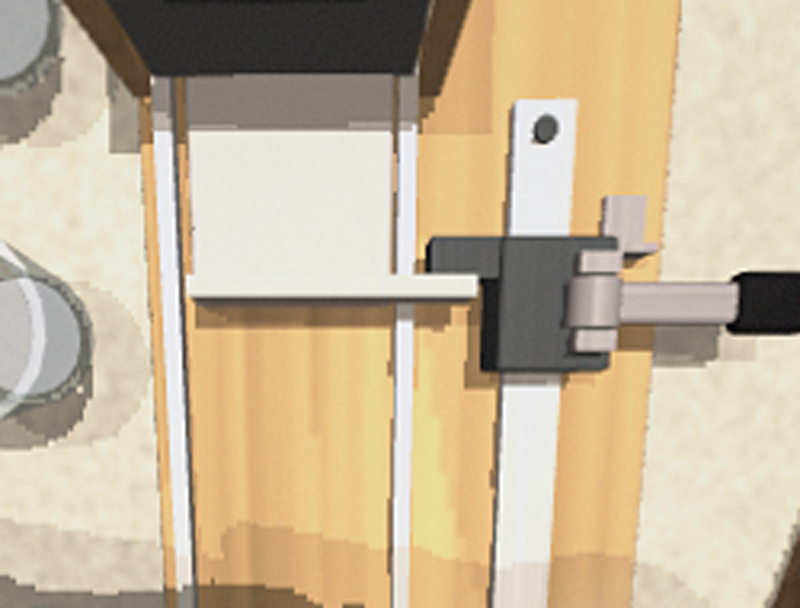

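View pics/s9.png

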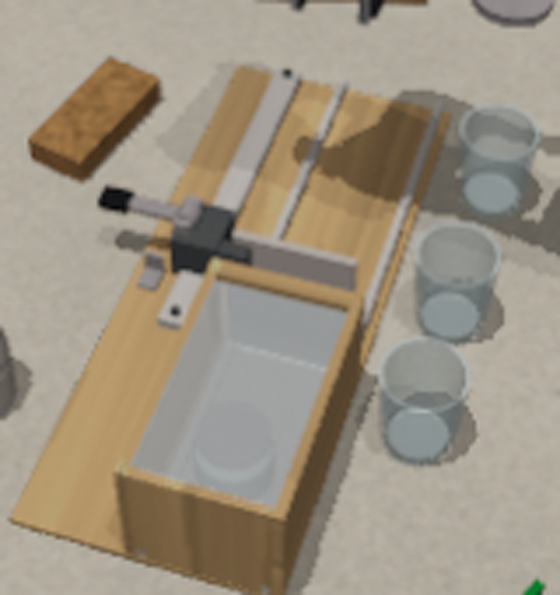

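View pics/wrist9.png

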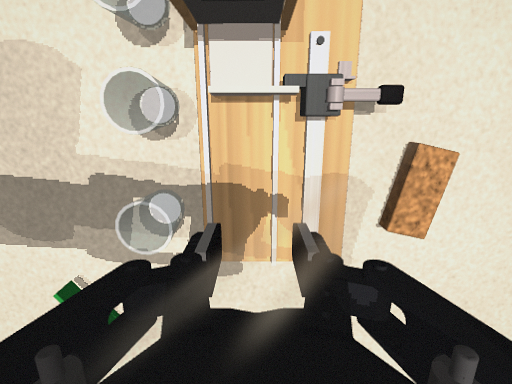

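```bash
python3 -W ignore - <<'E'
from m import *
meas("pics/wrist9.npz",dict(plL=(192,276,.053),plR=(475,275,.053),noseF=(465,238,.046),stopF=(540,237,.048),stopRtop=(530,348,.048),bladeRt=(648,253,.026),bladeRt2=(612,250,.026)),150,0,3.2)
c=dict(np.load("pics/wrist9.npz"));crop(c,250,55,420,130,4.6,"pics/w9d.png");crop(c,160,0,320,60,5,"pics/w9e.png")
s=dict(np.load("pics/side9.npz"));crop(s,195,235,290,320,7,"pics/s9d.png")
E
```

```text
plL [0.4717 0.0421 0.053 ] 0.0372
plR [0.5568 0.0433 0.053 ] 0.0375
noseF [0.5542 0.0547 0.046 ] 0.0489
stopF [0.5767 0.0549 0.048 ] 0.0489
stopRtop [0.5757 0.0226 0.048 ] 0.0166
bladeRt [0.6171 0.0539 0.026 ] 0.0474
bladeRt2 [0.6052 0.0546 0.026 ] 0.0483
```

View pics/w9d.png

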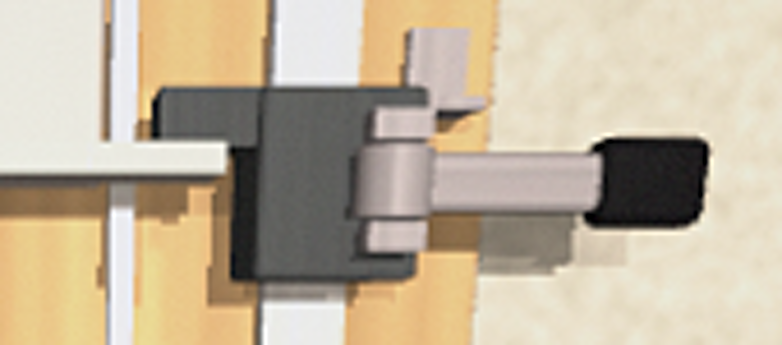

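View pics/s9d.png

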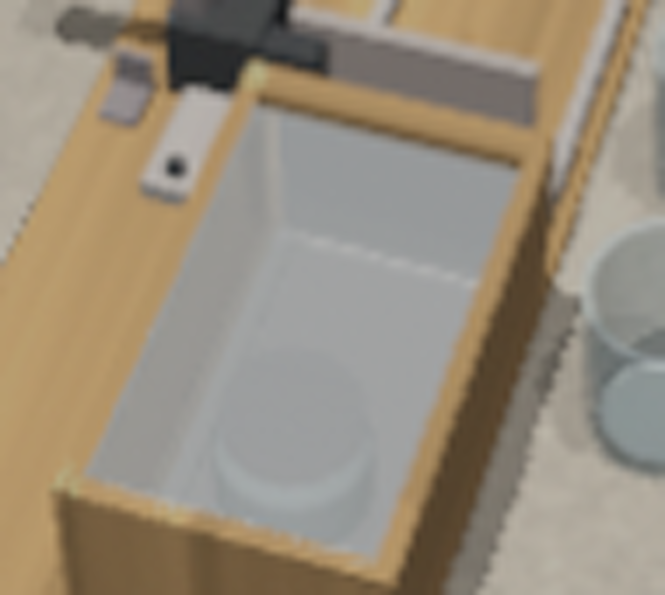

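View pics/w9e.png

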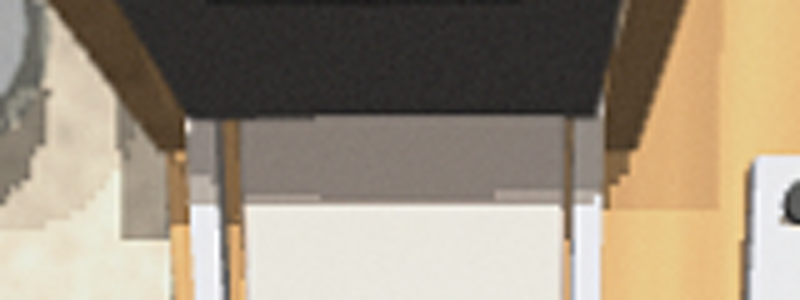

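```bash
python3 -W ignore - <<'E'
from m import *
meas("pics/wrist9.npz",dict(flapbot=(400,117,.024)),160,0,5)
from bench import robot, job
o=robot.get_obs(); print(o["position"],o["force"],o["time"])
job.sign_off()
E
```

```text
flapbot [0.499  0.1054 0.024 ] 0.1002
[ 0.51761111 -0.05449912  0.19960121] [ 0.72485742  0.54029107 -0.07592957] 29.725
the job is handed in; nothing more can be done
```

I finished the job and handed it in at about 30 s; sign-off gives no verdict.

**What I did**
- **Stop:** I gripped it from above and slid it 65 mm until its front face was level with the pointer.
- **Lever:** I pressed it down to its hard end. The force jumped there, and the pad looks level in the pictures.
- **Sled:** I pushed it from behind its plate in the runway until its ear met the stop's nose. The push peaked at about 5 N in all, roughly 3 to 4 N above the sled's drag. Then I backed off and lifted clear.

**Last checks (wrist and side cameras)**

| Check | Reading | Limit |
|---|---|---|
| Stop's front face vs pointer | 48.9 mm vs about 49 mm, one noisy blade reading 0.9 mm off | 5 mm |
| Push plate vs nose | 37.2 and 37.5 mm at its two ends vs about 36.9 mm, so within about 0.5 mm and square | 3 mm |

- **Lever:** it is still down.
- **Jar and bystanders:** the jar is inside the chamber. The jars and other objects in view look unmoved, though I did not measure them.

**Least certain check: the flap.** It looks hanging and shut behind the jar. Its lower edge measured 3 to 5 mm further in than my rough estimate of the doorway position. That estimate is only good to a few millimetres, so I took the flap as shut, but this reading alone does not prove it. I also never pictured the flap while the jar held it open.

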